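# Tip the rejected coffee pod into the tub with the sorter's stick

## Robot

A 6-joint arm with a two-finger parallel gripper is mounted at the origin on a cart in front of the work surface, level with it; the furniture and walls round the work are solid. World frame = base frame: x ahead of the robot, y to its left, z up, the work surface at z = 0. Lengths are in m, angles in rad, forces in N, time in s.
With the tool pointing down it reaches from about 0.275 to 0.75 m from the base axis. Payload 10.2 kg.
Tool frame: the origin (TCP) lies midway between the tips of the shut fingers; the grasp point (between the pads) lies behind it (robot.tcp_to_grasp is the z of the grasp point in the tool frame, in m); z points along the fingers, y is the line along which they close (so a half turn about z gives the same grasp; the last joint's range is limited). The gripper opens to 88 mm and grips with 3 to 60 N. Pads are 18 mm wide; open, the fingers measure 123 mm over their backs; the gripper's body (75 mm by 187 mm) begins 45 mm behind the grasp point.
Start: joints at [-1.331, 0.313, 1.498, -0, 1.331, -0.223], TCP at [0.234, -0.47, 0.239] pointing down, gripper open.
Joint ranges: [-2.94, 2.94], [-0.97, 2.17], [0.19, 2.56], [-1.23, 4.37], [0.02, 3.11], [-2.88, 2.88]. Speed limits (rad/s): [2.39, 2.39, 3.01, 3.14, 3.14, 3.14].

## Interface

Orientations are given as a 3x3 rotation matrix whose columns are the frame's x, y, z axes.
In Python, from rig import status, imaging, job, finder, robot gives the robot as it stands.
- The arm moves only by the shell command python3 -m jog 'ROWS' [FORCE]. ROWS is JSON, a list of rows, each a list of 3 entries, a list of its own where there are three numbers: the shift along the world's x, y, z in units of 200 mm (1.0 is 200 mm), then the turn, a rotation vector about the world's x, y, z in units of 180 degrees (1.0 is 180 degrees), then the finger opening in mm, from 0 to 88.1. A call has 1 to 20 rows; each row is the pose to reach, as a shift and turn from the pose commanded when the call began, turning the shorter way round; what a row does not reach only later rows make up. A row lasts 1/12 s, in which the tool goes at most 41.7 mm and 7.16 degrees, less where a joint would pass 70% of its speed; a pose out of reach is approached as far as the arm can. A call with a number of a shift or a turn outside -1 to 1 is refused whole. A call with a gripper value outside its range is refused whole. The fingers move at their own pace and stop on an object; FORCE is the grip in N (left out, the last holds). Time passes only in rows, so rows that repeat a pose let the fingers close. It gives the time, the measured TCP pose, the force, the opening and the grip force at its end, in the units of the state.
- status.state(): the state, without advancing time (a new reading comes with each control period).
- imaging.read_camera(name): name is "side" or "top" or "wrist"; returns a dict with "frame" (480x640x3 uint8, red, green, blue), "z_map" (480x640 float32, m along the optical axis (not along the pixel's ray), 0 where there is no reading), "intrinsics" (3x3 intrinsics, pixels), "extrinsics" (4x4, takes a point from world to camera coordinates); the wrist camera has in their place "T_tool_cam" (4x4, takes a point from camera to tool coordinates, whose origin is the TCP and whose axes are the flange's). Camera axes: x right, y up, looking along -z (the intrinsics and any distortion apply to the point x, -y, -z); pixel columns grow to the right and rows downward; lengths in m; the calibration is good to about 2 mm. A picture is of the moment at which its call begins: read the wrist's pose just before it.
- job.job_done(): hands the job in; it is judged then, once.
Trained networks look in a picture, given as the dict that the camera call returned (one of the last four; its "shot" number tells which), for a name from the list of things; names that differ only in an ending like _2 or _b are one class to them, and where a whole thing is asked for, a point or a joint stands for the part that bears it (a point fixed in the world has none). Each returns a list of dicts, best first, with "p" (0 to 1); they miss things now and then, are a little off and sometimes report something else, mostly with a low value. They report only what shows in the picture. A call takes as long as a camera call.
- finder.find_in(picture, query): "location" ([x, y, z] in m, in world coordinates, good to about 4 mm: the middle of the surface that is visible of it).
- finder.regions_of(picture, query): "pixels" (480x640 bool, what is visible of it).
The state is a dict: "time": time; "joint_pos": joint angles; "dq": joint speeds; "joint_efforts": joint torques, N m; "eef_pos": TCP position; "eef_rot": TCP orientation; "contact_force": force on the tool from outside, world axes, zero at the start; "ft_torque": the same for the moment, N m; "opening": finger opening in m; "grip_force": force on a finger pad.
Only numpy, scipy, OpenCV 4.12 (cv2) and the standard library are available. Lean on these libraries where they do the work, as an engineer would, in place of code of your own. Each camera call takes 0.05 s, during which the arm holds its last target. There are 200 camera calls.

## Task

Stand the rejected coffee pod (the one with the bar-shaped tag on its lid) upright in the middle of the sorter's tip tray and let go of it. Then tilt the sorter's spring-centred stick all the way over to the side where the rectangular black tub stands, never the other way, and hold it there for about two seconds so that the pod slides off into the tub; bring the stick back upright and let go. Leave the other pods, the tub, the round bowl and everything else where they stand.

Things in the scene. Friction and masses are not known exactly. Their poses are not given: they have to be found in the camera images.
- sorter: hand sorter on the board over the range (board top at world z 0.018; all stands on it). Origin: under the tray's middle, at its underside; x away from the robot, y left (yaw within 0.1 rad), z up. Base 70 mm wide; rear post at x +44 to +60, top z 108; grey stick housing 50 x 52 mm centred at x -75, top z 83. Tray and stick sit on one shaft along x at z 95 and tilt as one to left or right.
- tray_floor (a point): middle of the top of the tip tray's floor, 101 mm over the sorter's origin when level. Polished slippery steel, 110 mm long in y, 66 mm wide inside in x, walls 14 mm high along its front and rear; the left and right ends are open. Axes as the sorter's, tipping with the tray. Above and behind, the microwave's front is at world x 0.59 from z 0.41 up (its handle at y -0.24 juts to x 0.54).
- tip_tray (a joint): left-right tilt of stick and tray together, rad: 0 = stick upright, tray level; positive = stick over to the left (+y of the sorter) and the tray's left end down; stops at +-0.5. Springs back to 0 (0.8 N m/rad, 5 N at the knob at the stop). A pod starts to slide at about 0.2 and drops off the lower end.
- stick (a joint): fore-aft tilt of the stick alone, rad: 0 = upright, positive = away from the robot, stops at +-0.35, springs back to 0 (0.8 N m/rad). It moves nothing else.
- stick_knob (a point): centre of the black ball knob, 30 mm diameter, on the stick: 75 mm in front (-x) of the tray's middle and 175 mm over the sorter's origin when upright; it swings left-right at 80 mm radius about the shaft 80 mm below it. Stem 10 mm thick. Can be pinched from above, fingers in front of and behind it.
- reject_pod: the rejected coffee pod: metal, nearly cylindrical, 46 mm diameter, 34 mm high (36.5 with tag), 40 g, standing upright; its lid carries a raised black bar-shaped tag, 40 x 9 mm. Origin: centre of its underside, z up. It stands on the board in front of the tray, beside the stick housing.
- good_pod_1: a good coffee pod: same metal body, but with a round black tag of 20 mm diameter on the lid. Origin: centre of its underside. To be left alone.
- good_pod_2: another good coffee pod, the same as good_pod_1. To be left alone.
- tub: open rectangular black plastic food tub, 79 x 99 mm, 53 mm high, walls about 4 mm; stands below one end of the tray, left or right. Origin: centre of its underside; its long side is its y.
- bowl: small round red bowl, 100 mm diameter, 45 mm high, standing below the tray's other end; for good pods, so not for this one. Origin: centre of its underside.
- keys: bunch of keys, 84 x 118 x 8 mm, lying to the left on the board; to be left alone. Origin: centre of its underside.
- mill: wooden pepper mill, 58 mm diameter, 170 mm high, behind the sorter; to be left alone. Origin: centre of its underside.
- jar_a: spice jar with a green cap and a green label, 46 mm diameter, 106 mm high, behind the sorter; to be left alone. Origin: centre of its underside.
- jar_c: spice jar with a green cap and a paler label, same size, behind the sorter; to be left alone. Origin: centre of its underside.
- tin: food tin, 75 mm diameter, 110 mm high, behind the sorter; to be left alone. Origin: centre of its underside.

How it is judged:
On the way, in this order (a step that is already met when the one before it is completed fails the run):
1. the reject pod stands upright on the level tip tray, released and at rest (x of reject_pod in the frame of tray_floor between -0.02 and 0.02 m and y of reject_pod in the frame of tray_floor between -0.045 and 0.045 m and z of reject_pod in the frame of tray_floor between -0.004 and 0.006 m and angle between reject_pod's own z axis and vertical below 0.12 rad and contact force between the fingers and reject_pod below 0.05 N and linear speed of reject_pod below 0.02 m/s and value of joint tip_tray between -0.06 and 0.06 rad), for 0.2 s.
2. the stick is held tilted at least 0.38 rad towards the tub, with the pod lying in the tub (((y of tub in the frame of sorter above 0 m and value of joint tip_tray above 0.38 rad) or (not (y of tub in the frame of sorter above 0 m) and value of joint tip_tray below -0.38 rad)) and x of reject_pod in the frame of tub between -0.036 and 0.036 m and y of reject_pod in the frame of tub between -0.047 and 0.047 m and z of reject_pod in the frame of tub between -0.005 and 0.045 m), for 0.5 s.
At the end, for the whole second after the job is handed in: The reject pod lies inside the tub at rest; the stick is released and back upright (both tilts within 0.06 rad of 0); the two good pods, tub, bowl, keys, mill, jars and tin are each within 30 mm of where they started (x of reject_pod in the frame of tub between -0.036 and 0.036 m and y of reject_pod in the frame of tub between -0.047 and 0.047 m and z of reject_pod in the frame of tub between -0.005 and 0.045 m and linear speed of reject_pod below 0.02 m/s and value of joint tip_tray between -0.06 and 0.06 rad and value of joint stick between -0.06 and 0.06 rad and distance of each of good_pod_1, good_pod_2, tub, bowl, keys, mill, jar_a, jar_c, tin from where it was at the start of the episode below 0.03 m); the robot touches nothing.
It fails at once if the stick is tilted more than 0.25 rad towards the bowl ((y of tub in the frame of sorter above 0 m and value of joint tip_tray below -0.25 rad) or (not (y of tub in the frame of sorter above 0 m) and value of joint tip_tray above 0.25 rad)).
It fails at once if a good pod is pushed or lifted more than 30 mm from its place (distance of any of good_pod_1, good_pod_2 from where it was at the start of the episode above 0.03 m).
It also fails if it takes over 51 s, if anything falls off the work surface, if the arm or the gripper's body presses on something with over 40 N, if the wrist force passes 120 N, or if a joint passes its speed limit or range.

## Working session

There is one attempt and no reset: what is moved stays moved. The work goes in short steps, Python scripts to look and compute and a shell command to move; the robot and the scene stay as the last step left them, time stands still between calls to the robot, and variables do not carry over. Pictures are saved under pics/ and viewed, at most 10 in all, crops included, and the job is handed in when it is done.

```bash
mkdir -p pics
cat > h.py <<'E'
import numpy as np,cv2
from rig import status,imaging,job,finder,robot
def save(p,n): cv2.imwrite('pics/'+n,p['frame'][:,:,::-1])
def cloud(p,mask,st=None):
    z=p['z_map'];K=p['intrinsics'];v,u=np.nonzero(mask&(z>0));d=z[v,u]
    c=np.c_[(u-K[0,2])/K[0,0]*d,-(v-K[1,2])/K[1,1]*d,-d]
    if 'extrinsics' in p: E=np.linalg.inv(p['extrinsics'])
    else:
        T=np.eye(4);T[:3,:3]=st['eef_rot'];T[:3,3]=st['eef_pos'];E=T@p['T_tool_cam']
    return c@E[:3,:3].T+E[:3,3]
E
cat > a.py <<'E'
from h import *
s=status.state();print(s['time'],s['eef_rot'],robot.tcp_to_grasp)
for n in ['top','side']:
    p=imaging.read_camera(n);save(p,n+'1.png');print(n)
    for q in ['reject_pod','good_pod_1','tub','bowl','stick_knob','tray_floor','sorter']:
        for r in finder.find_in(p,q)[:3]: print(q,np.round(r['location'],3),round(r['p'],2))
        for r in finder.regions_of(p,q)[:2]:
            m=r['pixels'];v,u=np.nonzero(m);c=cloud(p,m)
            if len(c): print('  reg',round(r['p'],2),m.sum(),u.mean().round(),v.mean().round(),np.percentile(c,[2,50,98],axis=0).round(3).tolist())
E
python3 a.py
```

```text
0.0 [[ 8.94814059e-01  4.46438904e-01 -3.22851715e-04]
 [ 4.46438944e-01 -8.94813249e-01  1.23212161e-03]
 [ 2.61175031e-04 -1.24665332e-03 -9.99999189e-01]] -0.0187
top
reject_pod [0.446 0.133 0.053] 0.62
  reg 0.6 491 250.0 336.0 [[0.426, 0.109, 0.021], [0.448, 0.13, 0.053], [0.469, 0.152, 0.058]]
good_pod_1 [ 0.436 -0.159  0.048] 0.86
good_pod_1 [ 0.441 -0.085  0.052] 0.6
good_pod_1 [ 0.525 -0.093  0.041] 0.36
  reg 0.85 462 400.0 322.0 [[0.416, -0.186, 0.032], [0.436, -0.164, 0.053], [0.457, -0.144, 0.058]]
  reg 0.8 421 361.0 325.0 [[0.421, -0.107, 0.04], [0.44, -0.087, 0.053], [0.461, -0.067, 0.058]]
tub [0.538 0.124 0.018] 0.83
  reg 0.81 2012 250.0 293.0 [[0.492, 0.074, 0.018], [0.537, 0.125, 0.023], [0.567, 0.167, 0.074]]
bowl [ 0.526 -0.094  0.041] 0.88
bowl [ 0.438 -0.083  0.05 ] 0.3
  reg 0.9 1874 358.0 283.0 [[0.48, -0.138, 0.029], [0.527, -0.096, 0.041], [0.566, -0.05, 0.065]]
stick_knob [0.438 0.019 0.135] 0.78
stick_knob [ 0.691 -0.112  0.118] 0.21
  reg 0.81 530 307.0 321.0 [[0.43, -0.004, 0.101], [0.444, 0.015, 0.131], [0.463, 0.036, 0.21]]
tray_floor [0.514 0.016 0
[... 1028 characters left out ...]
4 0.106 0.044] 0.36
  reg 0.97 456 355.0 253.0 [[0.475, -0.139, 0.031], [0.511, -0.124, 0.051], [0.56, -0.051, 0.064]]
stick_knob [0.45 0.03 0.13] 0.6
  reg 0.75 532 373.0 269.0 [[0.429, 0.012, 0.099], [0.447, 0.027, 0.13], [0.466, 0.039, 0.206]]
  reg 0.64 3835 349.0 284.0 [[0.42, -0.032, 0.021], [0.499, 0.029, 0.108], [0.589, 0.069, 0.2]]
tray_floor [0.507 0.023 0.118] 0.61
  reg 0.69 1943 349.0 270.0 [[0.433, -0.039, 0.025], [0.507, 0.025, 0.118], [0.558, 0.07, 0.204]]
sorter [0.498 0.031 0.106] 0.67
  reg 0.77 4003 350.0 284.0 [[0.418, -0.039, 0.018], [0.497, 0.028, 0.102], [0.59, 0.07, 0.199]]
  reg 0.56 502 351.0 372.0 [[0.416, 0.16, 0.015], [0.458, 0.195, 0.02], [0.482, 0.263, 0.024]]
```

```bash
python3 -c "
import cv2
a=cv2.imread('pics/top1.png')[220:400,190:450];b=cv2.imread('pics/side1.png')[200:400,250:450]
cv2.imwrite('pics/c1.png',cv2.hconcat([cv2.resize(a,(433,300),interpolation=2),cv2.resize(b,(300,300),interpolation=2)]))"
```

```text
(no output)
```

View pics/c1.png

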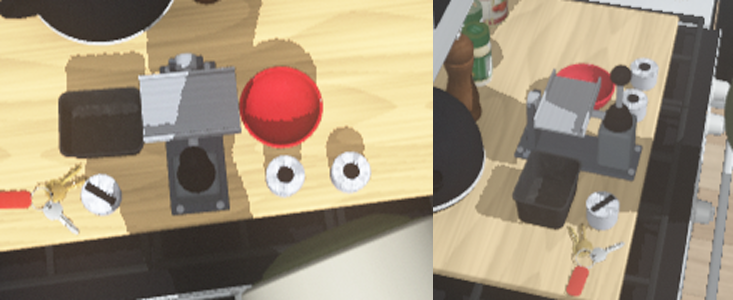

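View pics/top1.png

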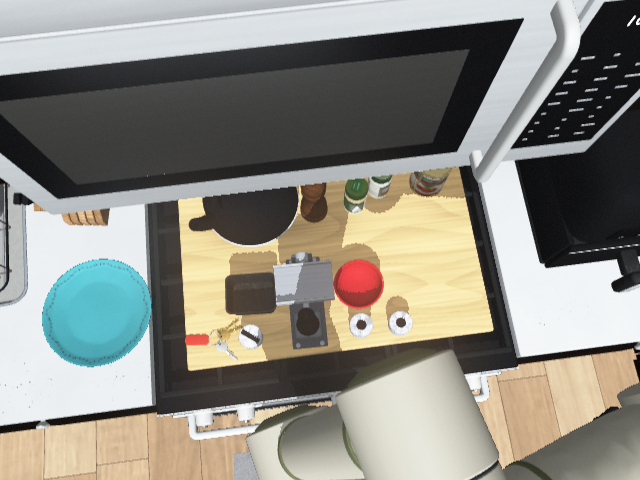

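The top view shows the reject pod (bar tag) at about (250,336), with the tub to its left-rear at (250,293). The two good pods with round tags are at (361,325) and (400,322), so the tub is on +y. Now I'll move over the pod.

```bash
python3 -m jog '[[[0.325,1,0.05],[0,0,0.2],70],[[0.325,1,0.05],[0,0,0.2],70],[[0.325,1,0.05],[0,0,0.2],70],[[0.325,1,0.05],[0,0,0.2],70],[[0.325,1,0.05],[0,0,0.2],70],[[0.325,1,0.05],[0,0,0.2],70]]' 10
python3 -m jog '[[[0.325,1,0.05],[0,0,0.2],70],[[0.325,1,0.05],[0,0,0.2],70],[[0.325,1,0.05],[0,0,0.2],70],[[0.325,1,0.05],[0,0,0.2],70],[[0.325,1,0.05],[0,0,0.2],70],[[0.325,1,0.05],[0,0,0.2],70]]'
python3 -m jog '[[[0.325,1,0.05],[0,0,0.2],70],[[0.325,1,0.05],[0,0,0.2],70],[[0.325,1,0.05],[0,0,0.2],70],[[0.325,1,0.05],[0,0,0.2],70],[[0.325,1,0.05],[0,0,0.2],70],[[0.325,1,0.05],[0,0,0.2],70],[[0.325,1,0.05],[0,0,0.2],70],[[0.325,1,0.05],[0,0,0.2],70]]'
cat > b.py <<'E'
from h import *
import sys
s=status.state();print(s['time'],s['eef_pos'],s['eef_rot'],s['joint_pos'])
p=imaging.read_camera('wrist');save(p,sys.argv[1]+'.png');print(p['T_tool_cam'].round(3).tolist())
for q in sys.argv[2:]:
    for r in finder.find_in(p,q)[:2]: print(q,np.round(r['location'],4),round(r['p'],2))
    for r in finder.regions_of(p,q)[:2]:
        m=r['pixels'];v,u=np.nonzero(m);c=cloud(p,m,s)
        if len(c):
            print('  reg',round(r['p'],2),m.sum(),u.mean().round(),v.mean().round(),np.percentile(c,[1,50,99],axis=0).round(4).tolist())
            t=c[c[:,2]>np.percentile(c[:,2],98)-.008];x,rad=cv2.minEnclosingCircle(t[:,:2].astype(np.float32));print('  topcircle',np.round(x,4),round(rad,4),np.median(t[:,2]).round(4),t[:,:2].min(0).round(4),t[:,:2].max(0).round(4))
E
python3 b.py w1 reject_pod tub stick_knob tray_floor keys
```

```text
time: 2.0
eef_pos: [0.3005, -0.265, 0.2494]
eef_rot: [[0.452, 0.892, 0.001], [0.892, -0.452, 0.0], [0.001, 0.001, -1.0]]
contact_force: [-0.7, -1.0, -0.0]
opening: 0.0696
grip_force: 0.0
time: 2.5
eef_pos: [0.3654, -0.0645, 0.2593]
eef_rot: [[-0.161, 0.987, 0.002], [0.987, 0.161, 0.001], [0.001, 0.002, -1.0]]
contact_force: [0.7, -1.2, -0.5]
opening: 0.07
grip_force: 0.0
time: 3.17
eef_pos: [0.4293, 0.1295, 0.2685]
eef_rot: [[-0.7, 0.714, -0.001], [0.714, 0.7, -0.0], [0.0, -0.001, -1.0]]
contact_force: [0.1, -0.2, -0.8]
opening: 0.0698
grip_force: 0.0
3.1667 [0.42931377 0.1295289  0.26846236] [[-6.99936062e-01  7.14205244e-01 -6.15153460e-04]
 [ 7.14205499e-01  6.99935933e-01 -4.40083795e-04]
 [ 1.16257858e-04 -7.47376502e-04 -9.99999714e-01]] [ 3.09177837e-02  1.19988159e-01  1.66002544e+00 -4.30181903e-04
  1.36220754e+00 -7.44301022e-01]
[[-0.0, 0.959, 0.283, 0.074], [1.0, 0.0, -0.0, -0.0], [-0.0, 0.283, -0.959, -0.147], [0.0, 0.0, 0.0, 1.0]]
reject_pod [0.4421 0.1318 0.0538] 0.58
  reg 0.73 1775 332.0 211.0 [[0.423, 0.1112, 0.0319], [0.4435, 0.1334, 0.0533], [0.4667, 0.1538, 0.0567]]
  topcircle [0.4451 0.1321] 0.0234 0.0534 [0.4225 0.1096] [0.4679 0.1552]
tub [0.4477 0.0266 0.1239] 0.58
tub [0.5348 0.1144 0.0268] 0.56
stick_knob [0.4464 0.0274 0.1323] 0.89
  reg 0.63 1711 246.0 325.0 [[0.429, 0.0106, 0.1028], [0.4463, 0.0269, 0.1274], [0.4643, 0.0383, 0.2088]]
  topcircle [0.4521 0.0141] 0.008 0.2076 [0.4448 0.0084] [0.4584 0.0202]
tray_floor [0.5067 0.0272 0.1191] 0.73
tray_floor [0.461  0.1973 0.0169] 0.6
  reg 0.74 6843 289.0 362.0 [[0.4272, -0.0392, 0.1018], [0.5052, 0.0227, 0.1206], [0.5579, 0.0715, 0.2096]]
  topcircle [0.4319 0.08  ] 0.0751 0.208 [0.397  0.0071] [0.4603 0.1529]
keys [0.4606 0.1942 0.0224] 0.57
  reg 0.95 2644 388.0 160.0 [[0.41, 0.1542, 0.0174], [0.4559, 0.1959, 0.0218], [0.4843, 0.2656, 0.0258]]
  topcircle [0.4519 0.2061] 0.0605 0.0218 [0.4062 0.1491] [0.4879 0.2661]
```

View pics/w1.png

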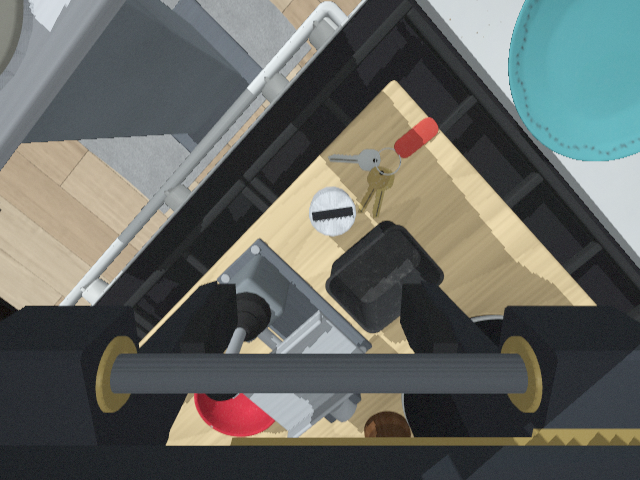

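The wrist view shows the reject pod at (332,211), keys to its upper right and the tub below it at (385,275). The closing axis (image horizontal) passes between the tub and the housing. The pod's centre is (0.445, 0.132) with its lid at z 0.053, which agrees with the top and side views.

```bash
python3 -m jog '[[[0.08,0.0125,-0.2],[0,0,0],58],[[0.08,0.0125,-0.4],[0,0,0],58],[[0.08,0.0125,-0.6],[0,0,0],58],[[0.08,0.0125,-0.75],[0,0,0],58],[[0.08,0.0125,-0.85],[0,0,0],58],[[0.08,0.0125,-0.85],[0,0,0],58]]' 10
python3 b.py w2 reject_pod tub
```

```text
time: 4.22
eef_pos: [0.4433, 0.1326, 0.0953]
eef_rot: [[-0.701, 0.713, -0.007], [0.713, 0.701, -0.0], [0.005, -0.005, -1.0]]
contact_force: [-0.5, 0.2, -0.5]
opening: 0.058
grip_force: 0.0
4.2167 [0.44330464 0.13258273 0.09532703] [[-7.01046127e-01  7.13080338e-01 -7.12451634e-03]
 [ 7.13099823e-01  7.01062453e-01 -2.83300170e-04]
 [ 4.79271512e-03 -5.27909782e-03 -9.99974580e-01]] [ 3.65514444e-02  3.59366109e-01  1.85245048e+00 -2.82446671e-05
  9.36906235e-01 -7.40319109e-01]
[[-0.0, 0.959, 0.283, 0.074], [1.0, 0.0, -0.0, -0.0], [-0.0, 0.283, -0.959, -0.147], [0.0, 0.0, 0.0, 1.0]]
reject_pod [0.439  0.1331 0.0531] 0.96
  reg 0.57 6100 321.0 265.0 [[0.4228, 0.1105, 0.0275], [0.4429, 0.1345, 0.0532], [0.4669, 0.1544, 0.0566]]
  topcircle [0.4452 0.132 ] 0.0237 0.0534 [0.4221 0.1089] [0.4685 0.1555]
tub [0.5223 0.1    0.0433] 0.66
  reg 0.87 8760 382.0 380.0 [[0.4861, 0.0753, 0.0207], [0.5216, 0.1002, 0.0454], [0.5615, 0.1713, 0.0736]]
  topcircle [0.4984 0.1328] 0.0675 0.0717 [0.4341 0.0733] [0.5627 0.1727]
```

View pics/w2.png

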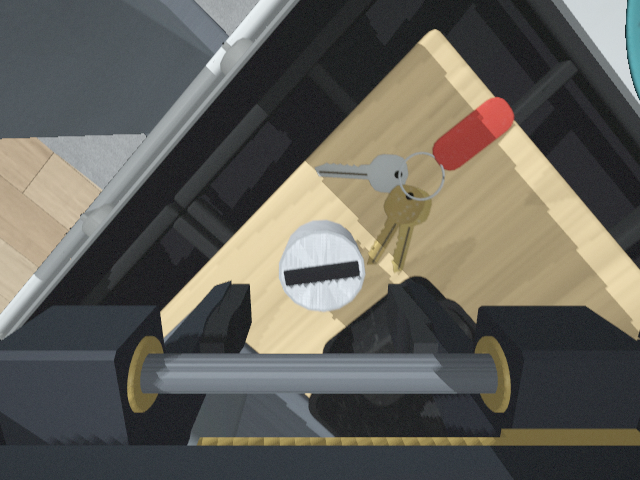

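The pod sits at (321,270), centred between the fingertips at (250) and (390), and clear of the tub and keys. Next I'll descend and grip.

```bash
python3 -m jog '[[[0,0,-0.1],[0,0,0],58],[[0,0,-0.2],[0,0,0],58],[[0,0,-0.305],[0,0,0],58],[[0,0,-0.305],[0,0,0],58],[[0,0,-0.305],[0,0,0],58]]' 10
python3 -m jog '[[[0,0,0],[0,0,0],35],[[0,0,0],[0,0,0],35],[[0,0,0],[0,0,0],35],[[0,0,0],[0,0,0],35],[[0,0,0],[0,0,0],35],[[0,0,0],[0,0,0],35]]' 12
```

```text
time: 4.88
eef_pos: [0.4456, 0.1327, 0.0385]
eef_rot: [[-0.701, 0.713, 0.0], [0.713, 0.701, 0.0], [-0.0, 0.0, -1.0]]
contact_force: [0.4, 0.3, 0.3]
opening: 0.0578
grip_force: 0.0
time: 5.38
eef_pos: [0.4463, 0.1328, 0.0391]
eef_rot: [[-0.701, 0.713, 0.003], [0.713, 0.701, 0.0], [-0.002, 0.002, -1.0]]
contact_force: [-1.0, -0.4, 8.2]
opening: 0.0451
grip_force: 12.0
```

```bash
python3 -m jog '[[[0,0,0.15],[0,0,0],35],[[0,0,0.35],[0,0,0],35],[[0,0,0.55],[0,0,0],35],[[0,0,0.75],[0,0,0],35],[[0,0,0.95],[0,0,0],35],[[0,0,1],[0,0,0],35],[[0,0,1],[0,0,0],35]]' 12
cat > t.py <<'E'
from h import *
for n in ['top','side','wrist']:
    s=status.state();p=imaging.read_camera(n);save(p,n+'2.png')
    c=cloud(p,np.ones((480,640),bool),s)
    c=c[(abs(c[:,0]-.515)<.07)&(abs(c[:,1]-.016)<.085)]
    for lo,hi in [(.111,.126),(.127,.142)]:
        t=c[(c[:,2]>lo)&(c[:,2]<hi)]
        if len(t)>30: print(n,lo,len(t),np.median(t[:,2]).round(4),np.percentile(t[:,:2],[1,99],axis=0).round(4).tolist(),cv2.minAreaRect(t[:,:2].astype(np.float32)))
    k=cloud(p,np.ones((480,640),bool),s);k=k[(abs(k[:,0]-.446)<.03)&(abs(k[:,1]-.016)<.03)&(k[:,2]>.165)&(k[:,2]<.215)]
    if len(k)>20:
        A=np.c_[2*k,np.ones(len(k))];x=np.linalg.lstsq(A,(k**2).sum(1),rcond=None)[0];print('knob',len(k),x[:3].round(4),np.sqrt(x[3]+x[:3]@x[:3]).round(4),k.min(0).round(4),k.max(0).round(4))
    for r in finder.find_in(p,'reject_pod')[:1]: print('pod',np.round(r['location'],4),r['p'])
E
python3 t.py
```

```text
time: 5.97
eef_pos: [0.4464, 0.1328, 0.2413]
eef_rot: [[-0.701, 0.713, 0.007], [0.713, 0.701, 0.0], [-0.005, 0.005, -1.0]]
contact_force: [1.3, 1.0, -1.2]
opening: 0.0451
grip_force: 12.0
top 0.111 2246 0.1197 [[0.4517, -0.0402], [0.5807, 0.0672]] ((0.5147542953491211, 0.01365187019109726), (0.1101740151643753, 0.14026595652103424), 88.79679870605469)
top 0.127 350 0.1327 [[0.4462, -0.0392], [0.578, 0.0664]] ((0.5139970183372498, 0.01378035917878151), (0.10763619095087051, 0.13782952725887299), 88.59557342529297)
knob 234 [0.4495 0.0156 0.1954] 0.0138 [0.4354 0.0014 0.1876] [0.4636 0.0296 0.2105]
pod [0.5028 0.0126 0.1217] 0.26
side 0.111 677 0.1176 [[0.4873, 0.0008], [0.5808, 0.0732]] ((0.5342270135879517, 0.0353136770427227), (0.07714422792196274, 0.09811385720968246), 87.63819122314453)
side 0.127 57 0.1313 [[0.487, 0.0152], [0.568, 0.0736]] ((0.5322189927101135, 0.04403408616781235), (0.05730628967285156, 0.0912674143910408), 88.69467163085938)
knob 66 [0.4458 0.0171 0.1887] 0.0179 [0.4431 0.0118 0.1665] [0.4622 0.0363 0.2084]
pod [0.4399 0.1459 0.2543] 0.76
wrist 0.111 4382 0.1203 [[0.4933, -0.0379], [0.579, 0.0431]] ((0.5357141494750977, 0.005302559584379196), (0.09864479303359985, 0.08633982390165329), 11.323206901550293)
wrist 0.127 753 0.1329 [[0.4845, -0.0154], [0.5753, 0.063]] ((0.5261597633361816, 0.01990751177072525), (0.09990013390779495, 0.06818792223930359), 17.333393096923828)
pod [0.4412 0.1359 0.251 ] 0.97
```

View pics/wrist2.png

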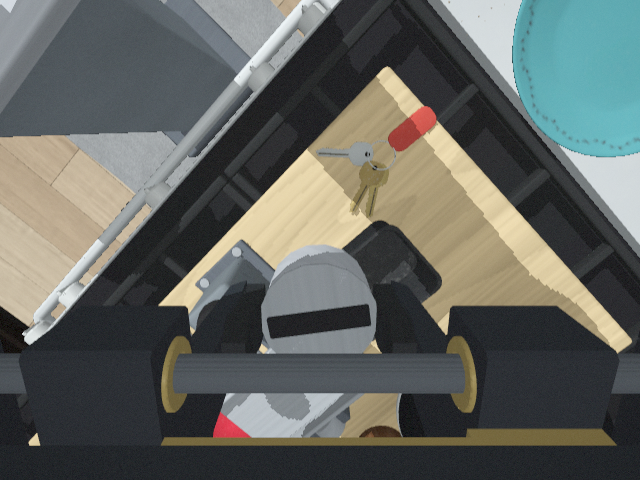

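The wrist view shows the pod gripped level at (320,300), and the board spot where it stood is empty. I'll refine the tray's middle from the wall tops.

Run:
```python
from h import *
for n in ['top','side']:
    p=imaging.read_camera(n);c=cloud(p,np.ones((480,640),bool))
    c=c[(abs(c[:,0]-.52)<.06)&(abs(c[:,1]-.014)<.045)]
    t=c[(c[:,2]>.1285)&(c[:,2]<.14)]
    print(n,np.histogram(t[:,0],bins=np.arange(.464,.585,.004)))
    for lo,hi in [(.47,.505),(.535,.57)]:
        w=t[(t[:,0]>lo)&(t[:,0]<hi)]
        if len(w)>10: print(len(w),np.median(w,0).round(4),np.percentile(w,[2,98],axis=0).round(4).tolist(),np.polyfit(w[:,1],w[:,0],1))
    f=c[(c[:,2]>.115)&(c[:,2]<.1235)&(abs(c[:,0]-.52)<.04)];print(np.percentile(f[:,0],[1,99]),np.median(f[:,2]))
```

```text
top (array([ 0,  0,  0,  0,  0, 20, 96,  5,  0,  0,  0,  0,  0,  0,  0,  0,  0,
        0,  0,  0,  0,  0,  1, 81, 43,  0,  0,  3,  2,  0]), array([0.464, 0.468, 0.472, 0.476, 0.48 , 0.484, 0.488, 0.492, 0.496,
       0.5  , 0.504, 0.508, 0.512, 0.516, 0.52 , 0.524, 0.528, 0.532,
       0.536, 0.54 , 0.544, 0.548, 0.552, 0.556, 0.56 , 0.564, 0.568,
       0.572, 0.576, 0.58 , 0.584]))
121 [0.4894 0.0125 0.1333] [[0.4868, -0.0293, 0.1289], [0.4922, 0.0568, 0.1368]] [0.02781884 0.48911117]
125 [0.5592 0.0139 0.1332] [[0.5567, -0.0287, 0.1289], [0.5624, 0.0569, 0.1369]] [0.02955906 0.55893306]
[0.48757616 0.55871639] 0.11976480013279578
side (array([ 0,  0,  0,  0,  0,  0,  0,  0,  0,  0,  0,  0,  0,  0,  0,  0,  0,
        0,  0,  0,  0,  0,  1, 21,  3,  0,  0,  0,  0,  0]), array([0.464, 0.468, 0.472, 0.476, 0.48 , 0.484, 0.488, 0.492, 0.496,
       0.5  , 0.504, 0.508, 0.512, 0.516, 0.52 , 0.524, 0.528, 0.532,
       0.536, 0.54 , 0.544, 0.548, 0.552, 0.556, 0.56 , 0.564, 0.568,
       0.572, 0.576, 0.58 , 0.584]))
25 [0.5582 0.0372 0.1312] [[0.5561, 0.0171, 0.1289], [0.5605, 0.0582, 0.1346]] [0.03385458 0.55680791]
[0.49411135 0.55701117] 0.11774286682881713
```

```bash
python3 -m jog '[[[0.39,-0.595,0],[0,0,0.244],35],[[0.39,-0.595,0],[0,0,0.244],35],[[0.39,-0.595,0],[0,0,0.244],35],[[0.39,-0.595,0],[0,0,0.244],35],[[0.39,-0.595,0],[0,0,0.244],35],[[0.39,-0.595,0],[0,0,0.244],35],[[0.39,-0.595,0],[0,0,0.244],35],[[0.39,-0.595,0],[0,0,0.244],35],[[0.39,-0.595,0],[0,0,0.244],35]]'
python3 -m jog '[[[0,0,-0.1],[0,0,0],35],[[0,0,-0.2],[0,0,0],35],[[0,0,-0.3],[0,0,0],35],[[0,0,-0.4],[0,0,0],35],[[0,0,-0.4],[0,0,0],35],[[0,0,-0.4],[0,0,0],35]]'
python3 - <<'E'
from h import *
s=status.state()
for n in ['side','wrist']:
    p=imaging.read_camera(n);save(p,n+'3.png')
    m=finder.regions_of(p,'reject_pod')
    for r in m[:1]:
        c=cloud(p,r['pixels'],s);print(n,r['p'],np.percentile(c,[1,50,99],axis=0).round(4).tolist())
        t=c[c[:,2]>np.percentile(c[:,2],50)-.004];print(np.linalg.lstsq(np.c_[t[:,:2]-t[:,:2].mean(0),np.ones(len(t))],t[:,2],rcond=None)[0])
a=cv2.imread('pics/side3.png')[180:340,270:470];cv2.imwrite('pics/s3.png',cv2.hconcat([cv2.resize(a,(400,300),interpolation=2),cv2.resize(cv2.imread('pics/wrist3.png'),(400,300))]))
E
```

```text
time: 7.12
eef_pos: [0.5233, 0.0137, 0.2373]
eef_rot: [[-1.0, 0.029, -0.001], [0.029, 1.0, 0.0], [0.001, 0.0, -1.0]]
contact_force: [0.3, -0.0, -0.9]
opening: 0.0452
grip_force: 12.0
time: 7.62
eef_pos: [0.5231, 0.0139, 0.1576]
eef_rot: [[-1.0, 0.028, -0.001], [0.028, 1.0, 0.0], [0.001, 0.0, -1.0]]
contact_force: [0.4, -1.0, -0.3]
opening: 0.045
grip_force: 12.0
wrist 0.58 [[0.5005, -0.007, 0.1463], [0.5169, 0.0146, 0.1716], [0.5378, 0.0356, 0.1749]]
[ 0.02192833 -0.00151816  0.17206712]
```

View pics/s3.png

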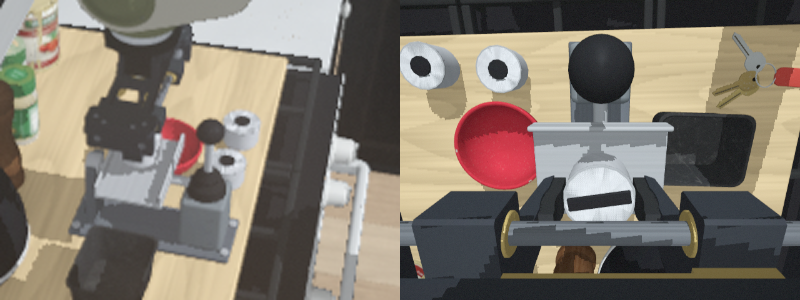

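The side view has the pod over the tray. The wrist view shows it at (598,190), centred between the tray's ends, with its lid at z 0.172, so the underside is about 17 mm above the floor. Next I'll lower it.

```bash
python3 -m jog '[[[0,0,-0.03],[0,0,0],35],[[0,0,-0.05],[0,0,0],35],[[0,0,-0.065],[0,0,0],35],[[0,0,-0.075],[0,0,0],35],[[0,0,-0.08],[0,0,0],35],[[0,0,-0.08],[0,0,0],35],[[0,0,-0.08],[0,0,0],35]]'
```

```text
time: 8.4
eef_pos: [0.5234, 0.0137, 0.1418]
eef_rot: [[-1.0, 0.027, 0.0], [0.027, 1.0, -0.0], [-0.0, -0.0, -1.0]]
contact_force: [-0.5, -0.4, -0.6]
opening: 0.0453
grip_force: 12.0
```

```bash
python3 -m jog '[[[0,0,-0.005],[0,0,0],35],[[0,0,-0.01],[0,0,0],35],[[0,0,-0.01],[0,0,0],35],[[0,0,-0.01],[0,0,0],35]]' 3
```

```text
time: 8.73
eef_pos: [0.5235, 0.0137, 0.1399]
eef_rot: [[-1.0, 0.027, 0.0], [0.027, 1.0, -0.0], [-0.0, -0.0, -1.0]]
contact_force: [0.1, 0.1, 1.2]
opening: 0.0454
grip_force: 3.0
```

```bash
python3 -m jog '[[[0,0,0],[0,0,0],48],[[0,0,0],[0,0,0],52],[[0,0,0],[0,0,0],58],[[0,0,0],[0,0,0],62],[[0,0,0],[0,0,0],62]]'
python3 -m jog '[[[0,0,0.1],[0,0,0],62],[[0,0,0.25],[0,0,0],62],[[0,0,0.4],[0,0,0],62],[[0,0,0.55],[0,0,0],62],[[0,0,0.6],[0,0,0],62],[[0,0,0.6],[0,0,0],62]]'
python3 b.py w4 reject_pod tray_floor
```

```text
time: 9.15
eef_pos: [0.5233, 0.0137, 0.1397]
eef_rot: [[-1.0, 0.027, -0.0], [0.027, 1.0, 0.0], [0.0, 0.0, -1.0]]
contact_force: [0.0, 0.6, 0.0]
opening: 0.0619
grip_force: 0.0
time: 9.65
eef_pos: [0.5241, 0.0136, 0.2619]
eef_rot: [[-1.0, 0.027, 0.005], [0.027, 1.0, -0.001], [-0.005, -0.001, -1.0]]
contact_force: [-0.5, -0.2, -0.5]
opening: 0.0623
grip_force: 0.0
9.65 [0.52413831 0.01361986 0.26187293] [[-9.99620521e-01  2.71750194e-02  4.50911363e-03]
 [ 2.71713284e-02  9.99630406e-01 -8.77843996e-04]
 [-4.53130251e-03 -7.54992266e-04 -9.99989449e-01]] [-1.97706227e-01  2.92763170e-01  1.46388652e+00  2.53994219e-05
  1.38034924e+00 -1.74133064e+00]
[[-0.0, 0.959, 0.283, 0.073], [1.0, -0.0, 0.001, 0.001], [0.001, 0.283, -0.959, -0.147], [0.0, 0.0, 0.0, 1.0]]
reject_pod [0.5217 0.0127 0.1507] 0.65
  reg 0.6 3608 319.0 229.0 [[0.501, -0.0079, 0.1248], [0.5209, 0.0141, 0.1542], [0.5459, 0.036, 0.1576]]
  topcircle [0.5234 0.0138] 0.0237 0.1543 [ 0.5001 -0.0091] [0.5463 0.0368]
  reg 0.52 8464 202.0 202.0 [[0.4729, -0.1404, 0.0211], [0.5226, -0.1011, 0.0416], [0.5666, -0.0544, 0.0643]]
  topcircle [ 0.5158 -0.0871] 0.057 0.0624 [ 0.4704 -0.1429] [ 0.5687 -0.0384]
tray_floor [0.5034 0.0167 0.1196] 0.59
tray_floor [ 0.5226 -0.0976  0.0439] 0.43
  reg 0.62 13310 320.0 193.0 [[0.4352, -0.0389, 0.1009], [0.5033, 0.0166, 0.1206], [0.5579, 0.0689, 0.2088]]
  topcircle [0.4471 0.0171] 0.0141 0.2056 [0.4335 0.0036] [0.4606 0.0305]
```

View pics/w4.png

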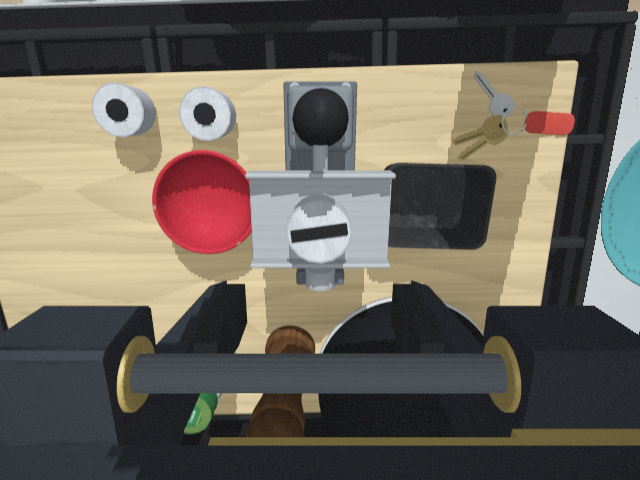

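The pod stands upright in mid-tray at (319,229), centre (0.523, 0.014), lid z 0.154. Knob at (320,117), centre about (0.447, 0.016, 0.193). Next I'll turn the fingers fore-aft above the knob.

```bash
python3 -m jog '[[[-0.385,0.015,0],[0,0,-0.5],52],[[-0.385,0.015,0],[0,0,-0.5],52],[[-0.385,0.015,0],[0,0,-0.5],52],[[-0.385,0.015,0],[0,0,-0.5],52],[[-0.385,0.015,0],[0,0,-0.5],52],[[-0.385,0.015,0],[0,0,-0.5],52],[[-0.385,0.015,0],[0,0,-0.5],52],[[-0.385,0.015,0],[0,0,-0.5],52],[[-0.385,0.015,0],[0,0,-0.5],52],[[-0.385,0.015,0],[0,0,-0.5],52],[[-0.385,0.015,0],[0,0,-0.5],52],[[-0.385,0.015,0],[0,0,-0.5],52],[[-0.385,0.015,0],[0,0,-0.5],52],[[-0.385,0.015,0],[0,0,-0.5],52],[[-0.385,0.015,0],[0,0,-0.5],52],[[-0.385,0.015,0],[0,0,-0.5],52]]'
python3 - <<'E'
from h import *
s=status.state();p=imaging.read_camera('wrist');save(p,'w5.png')
k=cloud(p,np.ones((480,640),bool),s);k=k[(abs(k[:,0]-.446)<.03)&(abs(k[:,1]-.016)<.03)&(k[:,2]>.18)&(k[:,2]<.215)]
print(len(k),k.min(0),k.max(0));A=np.c_[2*k,np.ones(len(k))];x=np.linalg.lstsq(A,(k**2).sum(1),rcond=None)[0];print(x[:3],np.sqrt(x[3]+x[:3]@x[:3]))
E
```

```text
time: 11.23
eef_pos: [0.4462, 0.0168, 0.2592]
eef_rot: [[0.025, 1.0, -0.001], [1.0, -0.025, 0.0], [0.0, -0.001, -1.0]]
contact_force: [0.4, -0.6, 0.4]
opening: 0.052
grip_force: 0.0
1981 [0.43243198 0.00427849 0.19002468] [0.46204405 0.03251662 0.21043593]
[0.44727741 0.01746454 0.19451108] 0.01459629249098405
```

View pics/w5.png

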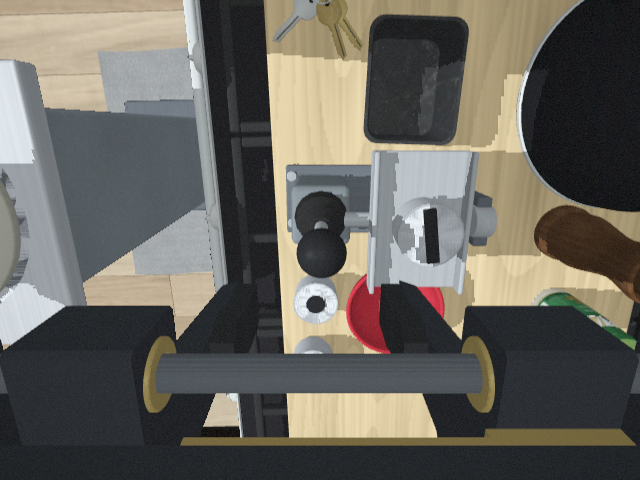

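The knob at (321,252) is centred between the fingertips, and the pod is still standing at (430,235). Next I'll descend and pinch.

```bash
python3 -m jog '[[[0.005,0,-0.1],[0,0,0],52],[[0.005,0,-0.2],[0,0,0],52],[[0.005,0,-0.3],[0,0,0],52],[[0.005,0,-0.38],[0,0,0],52],[[0.005,0,-0.415],[0,0,0],52],[[0.005,0,-0.415],[0,0,0],52],[[0.005,0,-0.415],[0,0,0],52]]'
python3 -m jog '[[[0,0,0],[0,0,0],40],[[0,0,0],[0,0,0],20],[[0,0,0],[0,0,0],20],[[0,0,0],[0,0,0],20],[[0,0,0],[0,0,0],20],[[0,0,0],[0,0,0],20],[[0,0,0],[0,0,0],20]]' 30
```

```text
time: 11.87
eef_pos: [0.4476, 0.0167, 0.1772]
eef_rot: [[0.027, 1.0, 0.0], [1.0, -0.027, -0.0], [-0.0, 0.0, -1.0]]
contact_force: [-0.1, -0.5, 0.2]
opening: 0.0516
grip_force: 0.0
time: 12.45
eef_pos: [0.4476, 0.0166, 0.1771]
eef_rot: [[0.027, 1.0, 0.001], [1.0, -0.027, -0.0], [-0.0, 0.001, -1.0]]
contact_force: [-0.1, 1.1, 3.9]
opening: 0.0279
grip_force: 30.0
```

```bash
python3 -m jog '[[[0,0.02,0],[0,0,0],20],[[0,0.04,-0.002],[0,0,0],20],[[0,0.06,-0.005],[0,0,0],20],[[0.001,0.08,-0.008],[0,0,0],20],[[0.002,0.1,-0.013],[0,0,0],20],[[0.003,0.12,-0.019],[0,0,0],20],[[0.004,0.14,-0.025],[0,0,0],20],[[0.005,0.16,-0.033],[0,0,0],20],[[0.005,0.175,-0.04],[0,0,0],20],[[0.005,0.182,-0.044],[0,0,0],20],[[0.005,0.182,-0.044],[0,0,0],20],[[0.005,0.182,-0.044],[0,0,0],20]]'
python3 - <<'E'
from h import *
s=status.state();p=imaging.read_camera('wrist');save(p,'w6.png');print(s['contact_force'])
k=cloud(p,np.ones((480,640),bool),s);t=k[(k[:,0]>.50)&(k[:,0]<.55)&(abs(k[:,1]-.014)<.05)&(k[:,2]>.085)&(k[:,2]<.16)]
print(len(t),np.percentile(t,[2,98],axis=0),np.arctan(np.polyfit(t[:,1],t[:,2],1)))
for r in finder.find_in(p,'reject_pod')[:2]: print(r['location'],r['p'])
E
```

```text
time: 13.45
eef_pos: [0.4483, 0.0531, 0.1678]
eef_rot: [[0.027, 1.0, -0.0], [1.0, -0.027, -0.0], [-0.0, -0.0, -1.0]]
contact_force: [-0.4, -5.0, 3.5]
opening: 0.0282
grip_force: 30.0
[-0.40883974 -5.00493525  3.50027352]
6359 [[0.50086701 0.02487554 0.09743795]
 [0.54894481 0.06318805 0.11638266]] [-0.45051942  0.12753202]
[0.5233, 0.12, 0.0619] 0.58
[0.51, 0.0485, 0.1081] 0.4
```

View pics/w6.png

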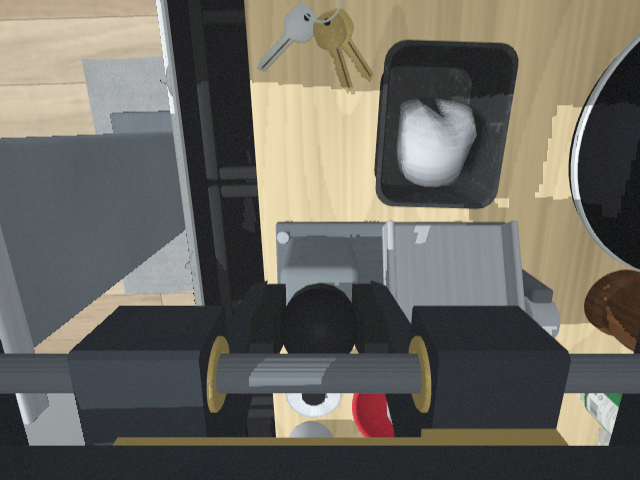

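The pod is in the tub at (437,143), still motion-blurred. The tray is tilted about 0.45 rad and empty. I'll hold for about 2 s, then return.

```bash
python3 -m jog '[[[0,0,0],[0,0,0],20],[[0,0,0],[0,0,0],20],[[0,0,0],[0,0,0],20],[[0,0,0],[0,0,0],20],[[0,0,0],[0,0,0],20],[[0,0,0],[0,0,0],20],[[0,0,0],[0,0,0],20],[[0,0,0],[0,0,0],20],[[0,0,0],[0,0,0],20],[[0,0,0],[0,0,0],20],[[0,0,0],[0,0,0],20],[[0,0,0],[0,0,0],20],[[0,0,0],[0,0,0],20],[[0,0,0],[0,0,0],20],[[0,0,0],[0,0,0],20],[[0,0,0],[0,0,0],20],[[0,0,0],[0,0,0],20],[[0,0,0],[0,0,0],20],[[0,0,0],[0,0,0],20],[[0,0,0],[0,0,0],20]]'
python3 b.py w7 reject_pod | grep -A2 '^reject'
```

```text
time: 15.22
eef_pos: [0.4483, 0.053, 0.1679]
eef_rot: [[0.027, 1.0, -0.0], [1.0, -0.027, -0.0], [-0.0, -0.0, -1.0]]
contact_force: [0.1, -5.0, 1.1]
opening: 0.0277
grip_force: 30.0
reject_pod [0.5231 0.1274 0.0624] 0.94
  reg 0.92 3961 433.0 118.0 [[0.5056, 0.1095, 0.0212], [0.5228, 0.1285, 0.0629], [0.5485, 0.1467, 0.0674]]
  topcircle [0.5277 0.1283] 0.0235 0.0643 [0.5101 0.11  ] [0.546  0.1461]
```

```bash
python3 -m jog '[[[0,-0.01,0.006],[0,0,0],20],[[0,-0.025,0.014],[0,0,0],20],[[0,-0.045,0.02],[0,0,0],20],[[-0.001,-0.065,0.026],[0,0,0],20],[[-0.002,-0.085,0.032],[0,0,0],20],[[-0.003,-0.105,0.036],[0,0,0],20],[[-0.004,-0.125,0.04],[0,0,0],20],[[-0.005,-0.145,0.042],[0,0,0],20],[[-0.005,-0.165,0.044],[0,0,0],20],[[-0.005,-0.182,0.044],[0,0,0],20],[[-0.005,-0.182,0.044],[0,0,0],20],[[-0.005,-0.182,0.044],[0,0,0],20]]'
python3 -m jog '[[[0,0,0],[0,0,0],36],[[0,0,0],[0,0,0],46],[[0,0,0],[0,0,0],52],[[0,0,0],[0,0,0],52],[[0,0,0.1],[0,0,0],52],[[0,0,0.25],[0,0,0],52],[[0,0,0.4],[0,0,0],52],[[0,0,0.5],[0,0,0],52],[[0,0,0.5],[0,0,0],52],[[0,0,0.5],[0,0,0],52],[[0,0,0.5],[0,0,0],52],[[0,0,0.5],[0,0,0],52],[[0,0,0.5],[0,0,0],52]]'
python3 b.py w8 reject_pod stick_knob tub| grep -A2 '^[rst]'
python3 - <<'E'
from h import *
s=status.state();p=imaging.read_camera('wrist')
k=cloud(p,np.ones((480,640),bool),s);t=k[(k[:,0]>.50)&(k[:,0]<.55)&(abs(k[:,1]-.014)<.04)&(k[:,2]>.085)&(k[:,2]<.16)]
print(len(t),np.median(t[:,2]),np.arctan(np.polyfit(t[:,1],t[:,2],1)))
k=k[(abs(k[:,0]-.446)<.03)&(abs(k[:,1]-.016)<.03)&(k[:,2]>.18)&(k[:,2]<.215)]
print(k.min(0),k.max(0))
E
```

```text
time: 16.37
eef_pos: [0.447, 0.0168, 0.1763]
eef_rot: [[0.028, 1.0, -0.001], [1.0, -0.028, 0.001], [0.001, -0.001, -1.0]]
contact_force: [-1.7, 2.0, -9.8]
opening: 0.0279
grip_force: 30.0
time: 17.45
eef_pos: [0.4471, 0.0168, 0.2757]
eef_rot: [[0.027, 1.0, -0.002], [1.0, -0.027, 0.0], [0.0, -0.002, -1.0]]
contact_force: [-0.3, -0.0, 0.2]
opening: 0.0524
grip_force: 0.0
reject_pod [0.5253 0.1236 0.0611] 0.62
  reg 0.63 2147 403.0 79.0 [[0.5058, 0.11, 0.0272], [0.5245, 0.1274, 0.0627], [0.5494, 0.1452, 0.0676]]
  topcircle [0.5278 0.1292] 0.0224 0.0643 [0.5104 0.1099] [0.5454 0.1461]
stick_knob [0.4488 0.0211 0.1982] 0.95
  reg 0.95 3137 319.0 227.0 [[0.4284, 0.0065, 0.1059], [0.4472, 0.0234, 0.1978], [0.4645, 0.0374, 0.2093]]
  topcircle [0.4472 0.0176] 0.0136 0.2059 [0.4339 0.0043] [0.4603 0.0307]
--
tub [0.5397 0.1255 0.0352] 0.76
  reg 0.71 8799 410.0 81.0 [[0.4879, 0.074, 0.02], [0.5381, 0.1257, 0.0374], [0.5663, 0.1704, 0.0733]]
  topcircle [0.5266 0.1223] 0.058 0.0714 [0.4861 0.0722] [0.5686 0.1728]
5672 0.12017834734668964 [-0.00173329  0.1196335 ]
[0.43243459 0.00399481 0.19027989] [0.4618578  0.03232761 0.21029991]
```

View pics/w8.png

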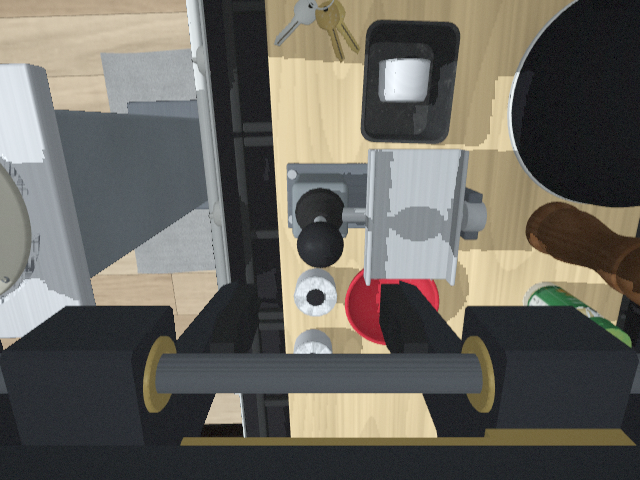

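The pod lies on its side in the tub at (403,79), in the same place as 2 s ago. The tray is level, the knob upright and the gripper clear, so I'm handing in.

```bash
python3 -c "
from rig import job;print(job.job_done())"
```

```text
the job is handed in; nothing more can be done
None
```

I placed the reject pod upright on the tray and tipped it into the tub; it lies at rest there. The stick is released and back upright, and the job is handed in at about 17.5 s; I moved nothing else, and no verdict came back.

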